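Unpack the new storage jar from its carton and put it in the rack beside its twin

TASK

Swing both top flaps of the small carton open until they lean well outwards, then lift out the beige jar and stand it upright on the shelf. The rack bay is too narrow for fingers on the jar's broad sides, so let go, take the jar again by its two narrow sides and set it gently (no dropping or toppling) upright on the cork pad in the empty bay of the wooden rack beside its twin; leave the flaps open and do not disturb the timer, garlic keeper and pestle.

Things in the scene. Friction and masses are not known exactly. Their poses are not given: they have to be found in the camera images.
- carton: Cardboard carton, fixed, open-topped apart from two hinged flaps. Outside 82 (x) x 158 (y) x 132 mm high; inside 74 x 150 mm, floor 6 mm, walls 4 mm. Origin: centre of its underside; z up. Two short end flaps already hang down outside its +x and -x walls (sticking out up to 12 mm).
- flap_a (a joint): Top flap hinged at the carton's +y wall, 80 (along carton x) x 50 x 4 mm. 0 = shut (level, reaching inwards), 1.57 = upright, 2.7 = its stop, leaning outwards. Turns about carton x, starts slightly ajar, stays where left (light friction). With both flaps shut a gap 54 mm wide remains between their free edges, showing the jar's top.
- flap_b (a joint): The same flap at the carton's -y wall, mirrored: 0 = shut, 2.7 = open to its stop.
- flap_a_hinge (a point): Middle of flap_a's hinge line, at carton (0, 77, 134) mm; moves with the carton.
- flap_b_hinge (a point): Middle of flap_b's hinge line, at carton (0, -77, 134) mm.
- flap_a_edge (a point): Middle of flap_a's free edge, 50 mm from its hinge line.
- flap_b_edge (a point): Middle of flap_b's free edge, 50 mm from its hinge line.
- jar: Beige plastic lidded jar, a block 62 (x) x 44 (y) x 98 mm high, about 0.16 kg. Origin: centre of its underside; z up. Broad sides (44 mm apart) face +y and -y, narrow sides (62 mm apart) face +x and -x. It stands in the carton, top 28 mm below the rim, length along carton x with only about 6 mm free at each narrow side and about 50 mm at each broad side.
- rack: Light wooden rack, fixed, 120 (x, depth) x 142 (y) mm. Three upright boards along x, 10 mm thick, tops 135 mm above the shelf, make two bays 56 mm wide (centres at y = +33 and -33 mm), 104 mm deep. Bays are open at front and back but for a lip 8 mm thick, top 24 mm above the shelf. Floor 8 mm thick. Origin: centre of its underside; z up.
- pad: Thin cork pad 90 (x) x 48 (y) x 2 mm, fixed on the floor of the empty bay (either bay). Origin: centre of its underside, 8 mm above the shelf; axes as the rack's.
- twin: A jar just like the other, fixed in the other bay. Origin: centre of its underside.
- timer: Bystander: grey plug timer standing upright, 44 x 62 x 108 mm, with dial, rocker switch and two plug pins. Origin: centre of its underside.
- keeper: Bystander: round white ceramic garlic keeper with a lid, 100 mm across, 122 mm high. Origin: centre of its underside.
- pestle: Bystander: wooden pestle standing on its thick end, 50 mm across, 154 mm high. Origin: centre of its underside.
Not all that is in view belongs to the job. Leave any purple look-alike of the jar alone. Leave any turquoise look-alike of the carton alone.

How it is judged:
By the outcome, as a careful person would: the job done as asked, in the order asked, and still so for the second after the job is handed in, with the robot touching nothing.
It also fails if it takes over 72 s, if anything falls off the work surface, if the arm or the gripper's body presses on something with over 40 N, if the wrist force passes 120 N, or if a joint passes its speed limit or range.

ROBOT

A 7-joint arm with a two-finger parallel gripper is mounted at the origin on the work surface. World frame = base frame: x ahead of the robot, y to its left, z up, the work surface at z = 0. Lengths are in mm, angles in rad, forces in N, time in s.
With the tool pointing down it reaches from about 350 to 900 mm from the base axis. Payload 8.1 kg.
Tool frame: the origin (TCP) lies at the very end of the fingers, on their centre line; the grasp point (between the pads) lies 19 mm behind it; z points along the fingers, y is the line along which they close (so a half turn about z gives the same grasp; the last joint's range is limited). The gripper opens to 85 mm and grips with 20 to 120 N. Pads are 22 mm wide; open, the fingers measure 114 mm over their backs; the gripper's body (76 mm by 85 mm) begins 54 mm behind the grasp point. The pads swing forward as they close: fully open they stand 13 mm farther back than shut.
Start: joints at [-1.298, 0.434, 0.025, 1.573, -0.012, 1.134, -0.075], TCP at [229.413, 581.387, 231.323] pointing down, gripper open.
Joint ranges: [-2.62, 2.62], [-0.44, 2.09], [-1.27, 1.32], [0.08, 2.57], [-1.32, 4.46], [0.12, 2], [-2.74, 2.74]. Speed limits (rad/s): [2.22, 2.22, 3.01, 3.01, 3.14, 3.14, 3.14].

INTERFACE

Orientations are given as a rotation vector (axis times angle).
In Python, from rig import state, camera, calibration, job_done, cut_out, spot_point gives the robot as it stands.
- The arm moves only by the tool jog_arm, never from a script. Its argument "moves" is a list of rows, each an object with "rot": the turn, a rotation vector about the tool's x, y, z in degrees, a list of three; "translation": the shift along the tool's x, y, z in m, a list of three; "grip": the finger opening in m, from 0 to 0.0854. A call has 1 to 12 rows; each row is the pose to reach, as a shift and turn from the pose commanded when the call began, along the tool's axes at that moment; what a row does not reach only later rows make up. A row lasts 1/10 s, in which the tool goes at most 50 mm and 8.59 degrees, less where a joint would pass 70% of its speed; a pose out of reach is approached as far as the arm can. A call with a gripper value outside its range is refused whole. The fingers move at their own pace and stop on an object; "squeeze" is the grip in N (left out, the last holds). Time passes only in rows, so rows that repeat a pose let the fingers close. It gives the time, the measured TCP pose, the force, the opening and the grip force at its end, in the units of the state.
- state(): the state, without advancing time (a new reading comes with each control period).
- camera(name): name is "scene" or "top" or "wrist"; returns the picture (384x512x3 uint8, red, green, blue); there is no depth.
- calibration(name): a dict with "intrinsics" (3x3 intrinsics, pixels), "R" (3x3) and "t" (3): a world point X has camera coordinates R X + t; the wrist camera has in their place "mount" (4x4, takes a point from camera to tool coordinates, whose origin is the TCP and whose axes are the flange's). Camera axes: x right, y down, z forward; pixel columns grow to the right and rows downward; lengths in mm; the calibration is good to about 2 mm. A picture is of the moment at which its call begins: read the wrist's pose just before it. calibration takes no time and is no camera call.
- job_done(): hands the job in; it is judged then, once.
Trained networks look in the newest picture that a camera, given by its name, has taken for a name from the list of things; names that differ only in an ending like _2 or _b are one class to them, and where a whole thing is asked for, a point or a joint stands for the part that bears it (a point fixed in the world has none). Each returns a list of dicts, best first, with "conf" (0 to 1); they miss things now and then, are a little off and sometimes report something else, mostly with a low value. They report only what shows in the picture. A call takes as long as a camera call. They do not tell look-alikes from the thing itself.
- cut_out(query, camera): "mask" (384x512 bool, what is visible of it) and "extent" ([centre column, centre row, width, height] in pixels, round what is visible of it).
- spot_point(query, camera): "uv" ([column, row] in pixels: a listed point, or the origin of a listed thing).
The state is a dict: "t": time; "joint_pos": joint angles; "dq": joint speeds; "effort": joint torques, N m; "eef_pos": TCP position; "tcp_rot": TCP orientation; "ft_force": force on the tool from outside, world axes, zero at the start; "wrist_torque": the same for the moment, N m; "finger_gap": opening from 0.0 (shut) to 1.0 (fully open); "grasp_force": force on a finger pad.
Only numpy, scipy, OpenCV 4.12 (cv2) and the standard library are available. Lean on these libraries where they do the work, as an engineer would, in place of code of your own. Each camera call takes 0.05 s, during which the arm holds its last target. There are 200 camera calls.

## Working session

There is one attempt and no reset: what is moved stays moved. The work goes in short steps, Python scripts to look and compute and a tool call to move; the robot and the scene stay as the last step left them, time stands still between calls to the robot, and variables do not carry over. Pictures are saved under pics/ and viewed, at most 13 in all, crops included, and the job is handed in when it is done.

Besides the shell and the picture viewer there is one more tool, called after ">>>" by a JSON object that holds its "api" and its "payload". jog_arm: Moves the arm, as the interface text tells. Its arguments: {"type":"object","properties":{"moves":{"type":"array"},"squeeze":{"type":"number"}},"required":["moves"]}

```bash
ls; mkdir -p pics
python3 - <<'E'
from rig import *
import cv2,numpy as np
s=state();print({k:np.round(v,3).tolist() for k,v in s.items()})
a=camera('scene');b=camera('top')
cv2.imwrite('pics/a.png',cv2.cvtColor(a,cv2.COLOR_RGB2BGR))
cv2.imwrite('pics/b.png',cv2.cvtColor(b,cv2.COLOR_RGB2BGR))
for c in('scene','top'):
  k=calibration(c);R=np.array(k['R']);t=np.array(k['t']);print(c,np.round(k['intrinsics'],1).tolist(),(-R.T@t).round(0),R.round(2).tolist())
for c in('scene','top'):
  for q in ['carton','flap_a_hinge','flap_b_hinge','flap_a_edge','flap_b_edge','jar','rack','pad','twin','timer','keeper','pestle']:
    print(c,q,[(np.round(d['uv']).tolist(),round(d['conf'],2)) for d in spot_point(q,c)[:4]])
print(calibration('wrist')['mount'])
E
```

```text
pics
{'t': 0.0, 'joint_pos': [-1.298, 0.435, 0.025, 1.574, -0.012, 1.134, -0.075], 'dq': [0.001, 0.001, -0.001, 0.001, -0.001, 0.0, -0.001], 'effort': [0.001, -67.045, 1.025, -31.621, 0.016, 0.012, -0.0], 'eef_pos': [229.25, 580.888, 230.523], 'tcp_rot': [-0.587, -3.086, 0.002], 'ft_force': [-0.452, -0.478, -0.197], 'wrist_torque': [-0.023, 0.008, 0.009], 'grasp_force': 0.0, 'finger_gap': 1.003}
scene [[349.4, 0.0, 248.5], [0.0, 349.4, 190.0], [0.0, 0.0, 1.0]] [1039.  360.  644.] [[-0.66, 0.75, 0.01], [0.49, 0.45, -0.75], [-0.56, -0.49, -0.66]]
top [[408.9, 0.0, 250.7], [0.0, 408.9, 195.4], [0.0, 0.0, 1.0]] [ 336.    7. 1242.] [[0.06, -1.0, 0.0], [-0.98, -0.06, -0.21], [0.21, 0.01, -0.98]]
scene carton [([124.0, 197.0], 0.98), ([204.0, 183.0], 0.84)]
scene flap_a_hinge [([141.0, 166.0], 0.77), ([228.0, 152.0], 0.56)]
scene flap_b_hinge [([87.0, 149.0], 0.63), ([178.0, 137.0], 0.54)]
scene flap_a_edge [([118.0, 163.0], 0.87), ([212.0, 146.0], 0.71)]
scene flap_b_edge [([196.0, 139.0], 0.71), ([101.0, 155.0], 0.67)]
scene jar [([242.0, 159.0], 0.75)]
scene rack [([383.0, 274.0], 0.88),
[... 482 characters left out ...]
65), ([368.0, 148.0], 0.62)]
top flap_b_edge [([384.0, 142.0], 0.92), ([345.0, 207.0], 0.65), ([330.0, 216.0], 0.19)]
top jar [([330.0, 263.0], 0.95), ([327.0, 220.0], 0.7)]
top rack [([158.0, 222.0], 0.89)]
top pad [([151.0, 218.0], 0.69), ([261.0, 150.0], 0.32)]
top twin [([170.0, 226.0], 0.92), ([308.0, 211.0], 0.45)]
top timer [([260.0, 153.0], 0.55), ([326.0, 208.0], 0.24)]
top keeper [([301.0, 150.0], 0.78)]
top pestle []
[[ 2.70178597e-04 -9.66265874e-01 -2.57546477e-01  6.47006615e+01]
 [ 9.99999134e-01  5.92801303e-04 -1.17503182e-03 -1.41029646e-01]
 [ 1.28806704e-03 -2.57545937e-01  9.66265197e-01 -1.42539304e+02]
 [ 0.00000000e+00  0.00000000e+00  0.00000000e+00  1.00000000e+00]]
```

Run:
```python
import cv2
a=cv2.imread('pics/a.png');b=cv2.imread('pics/b.png')
cv2.imwrite('pics/a2.png',cv2.resize(a,(800,600),interpolation=cv2.INTER_CUBIC))
cv2.imwrite('pics/b2.png',cv2.resize(b[90:310,120:413],(800,600),interpolation=cv2.INTER_CUBIC))
```

```text
(no output)
```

View pics/a2.png

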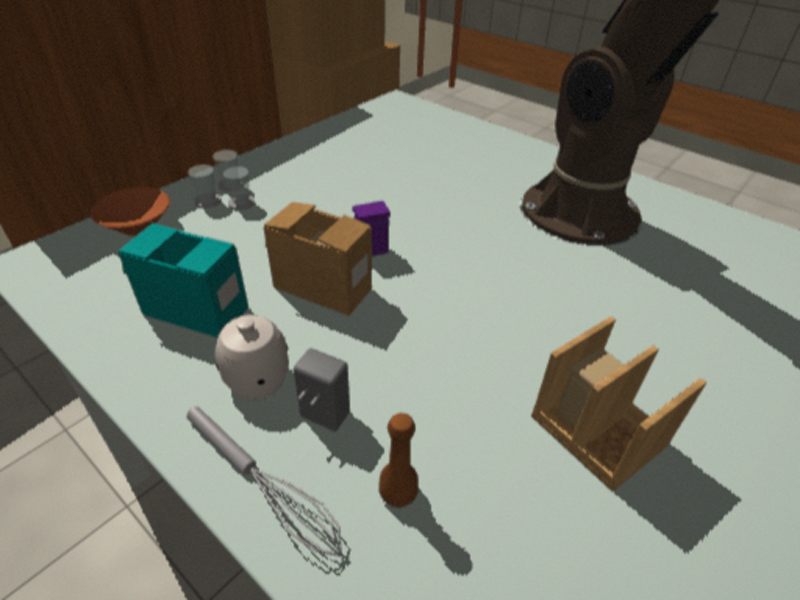

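View pics/b2.png

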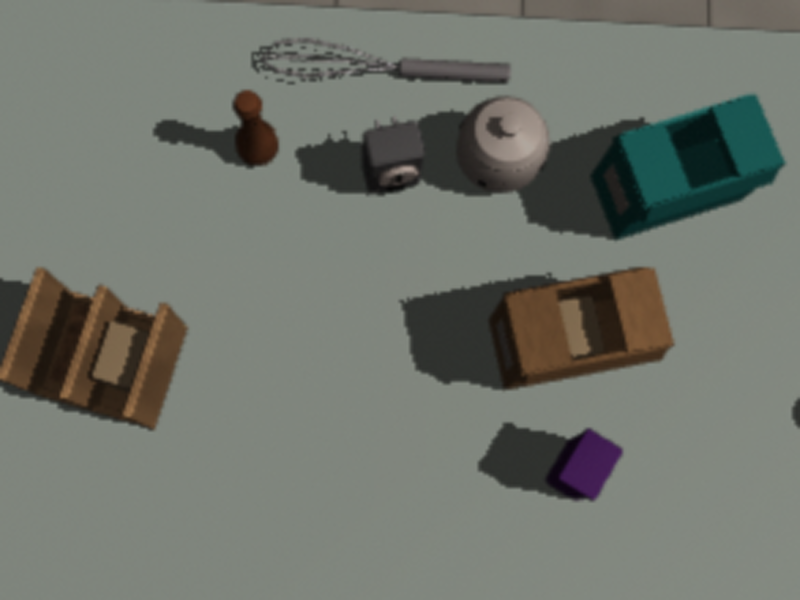

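The beige jar is in the brown carton at scene (204,183) / top (328,217). The turquoise carton at scene (124,197) / top (361,159) and the purple block at top (330,263) are the look-alikes to leave alone. In the top view the rack's left (+y) bay is empty with the pad at about (148,217), and the twin is in the right bay.

```bash
cat > h.py <<'E'
from rig import *
import cv2,numpy as np
from scipy.optimize import minimize,least_squares
from scipy.spatial.transform import Rotation as Ro
def cam(c,s=None):
    k=calibration(c);K=np.array(k['intrinsics'])
    if c!='wrist': return K,np.array(k['R']),np.array(k['t'])
    s=s or state();M=np.array(k['mount']);T=np.eye(4)
    T[:3,:3]=Ro.from_rotvec(s['tcp_rot']).as_matrix();T[:3,3]=s['eef_pos']
    W=np.linalg.inv(T@M);return K,W[:3,:3],W[:3,3]
def proj(X,C):
    K,R,t=C;p=(np.atleast_2d(X)@R.T+t)@K.T;return p[:,:2]/p[:,2:]
def onz(uv,z,C):
    K,R,t=C;d=R.T@np.linalg.inv(K)@[*uv,1];o=-R.T@t;return o+d*(z-o[2])/d[2]
def pose(L,x,y,yaw,z0=0):
    c,s=np.cos(yaw),np.sin(yaw);L=np.atleast_2d(L).astype(float)
    return np.c_[x+c*L[:,0]-s*L[:,1],y+s*L[:,0]+c*L[:,1],L[:,2]+z0]
def box(a,b,z0,z1,cx=0,cy=0):
    return np.array([[cx+i*a/2,cy+j*b/2,z] for z in(z0,z1) for i in(-1,1) for j in(-1,1)])
def sil(parts,C,sh=(384,512)):
    m=np.zeros(sh,np.uint8)
    for P in parts: cv2.fillConvexPoly(m,cv2.convexHull((proj(P,C)*16).astype(np.int32)),1,shift=4)
    return m>0
def fit(parts,masks,x0,step=(15,15,.15)):
    def f(v):
        e=0
        for C,m in masks:
            s=sil([pose(p,*v) for p in parts],C);e+=1-(s&m).sum()/max(1,(s|m).sum())
        return e
    S=[x0]+[np.array(x0)+np.eye(3)[i]*step[i] for i in range(3)]
    r=minimize(f,x0,method='Nelder-Mead',options=dict(initial_simplex=np.array(S),xatol=.05,fatol=1e-4));return r.x,r.fun/len(masks)
RACK=[box(120,142,0,8)]+[box(120,10,0,135,0,y) for y in(-66,0,66)]+[box(8,142,0,24,x) for x in(-56,56)]
CART=[box(82,158,0,134)]
E
python3 - <<'E'
from h import *
Cs,Ct=cam('scene'),cam('top')
print('carton',onz([328,217],0,Ct).round(),onz([204,183],0,Cs).round())
for n,a,b in[('ha',[309,210],[228,152]),('hb',[364,197],[178,137])]: print(n,onz(a,134,Ct).round(),onz(b,134,Cs).round())
print('rack',onz([158,222],0,Ct).round(),onz([383,274],0,Cs).round())
print('pad',onz([151,218],8,Ct).round(),onz([393,282],8,Cs).round(),'twin',onz([170,226],8,Ct).round(),onz([370,262],8,Cs).round())
camera('scene');camera('top')
mk={}
for q in('carton','rack'):
  for c in('scene','top'):
    for i,d in enumerate(cut_out(q,c)):
      print(q,c,np.round(d['extent']),round(d['conf'],2),d['mask'].sum()); mk[q,c,i]=d['mask']
      np.save(f'm_{q}_{c}_{i}.npy',d['mask'])
for q,a,b in[('timer',[260,153],[206,263]),('keeper',[301,150],[165,242])]: print(q,onz(a,0,Ct).round(),onz(b,0,Cs).round())
print('pestle',onz([254,314],0,Cs).round())
E
```

```text
carton [ 548. -226.    0.] [ 555. -230.    0.]
ha [ 542. -148.  134.] [ 534. -151.  134.]
hb [ 587. -300.  134.] [ 574. -295.  134.]
rack [503. 294.   0.] [501. 286.   0.]
pad [513. 314.   8.] [512. 312.   8.] twin [492. 254.   8.] [497. 251.   8.]
carton scene [201. 165.  65.  74.] 0.85 3702
carton scene [114. 180.  85.  72.] 0.6 4217
carton top [368. 151.  70.  48.] 0.95 2384
carton top [334. 210.  67.  47.] 0.61 2013
rack scene [396. 258. 115. 113.] 0.83 4652
rack top [154. 218.  63.  58.] 0.65 1878
timer [741.  -7.   0.] [741. -23.   0.]
keeper [ 759. -137.    0.] [ 764. -140.    0.]
pestle [762. 137.   0.]
```

Run:
```python
from h import *
Cs,Ct=cam('scene'),cam('top');L=lambda n:np.load(n+'.npy')
print('carton',fit(CART,[(Cs,L('m_carton_scene_0')),(Ct,L('m_carton_top_1'))],[552,-228,.26]),
 fit(CART,[(Ct,L('m_carton_top_1'))],[552,-228,.26]))
print('rack',fit(RACK,[(Cs,L('m_rack_scene_0')),(Ct,L('m_rack_top_0'))],[502,290,-.29]))
```

```text
carton (array([ 5.55304352e+02, -2.20706215e+02,  2.20862053e-01]), np.float64(0.09740305810923539)) (array([ 5.55331248e+02, -2.20047816e+02,  2.23829971e-01]), np.float64(0.1454703832752613))
rack (array([ 5.05008394e+02,  2.86503668e+02, -2.28540929e-01]), np.float64(0.27085325604995386))
```

```bash
cat >> h.py <<'E'
def to(x,y,z,ang,s=None):
    """shift (m) and turn (deg) from the pose now to TCP x,y,z, pointing down, tool y at world angle ang (deg)"""
    s=s or state();R0=Ro.from_rotvec(s['tcp_rot']).as_matrix();a=np.radians(ang)
    Y=np.array([np.cos(a),np.sin(a),0]);Z=np.array([0,0,-1.]);R1=np.c_[np.cross(Y,Z),Y,Z]
    d=R0.T@(np.array([x,y,z])-s['eef_pos'])/1000;r=np.degrees(Ro.from_matrix(R0.T@R1).as_rotvec())
    return d.round(4).tolist(),r.round(2).tolist(),'rows',round(max(np.linalg.norm(d)/.05,np.linalg.norm(r)/8.59),1)
E
python3 - <<'E'
from h import *
print(calibration('wrist')['intrinsics']);print(to(516,335,330,-14))
E
```

```text
[[326.43750775   0.         259.20209772]
 [  0.         326.43750775 189.70206541]
 [  0.           0.           1.        ]]
([-0.357, -0.124, -0.0987], [0.0, -0.0, 82.46], 'rows', np.float64(9.6))
```

>>> {"api": "jog_arm", "payload": {"moves": [{"rot": [0,0,82.5],"translation": [-0.357,-0.124,-0.0987],"grip": 0.0},{"rot": [0,0,82.5],"translation": [-0.357,-0.124,-0.0987],"grip": 0.0},{"rot": [0,0,82.5],"translation": [-0.357,-0.124,-0.0987],"grip": 0.0},{"rot": [0,0,82.5],"translation": [-0.357,-0.124,-0.0987],"grip": 0.0},{"rot": [0,0,82.5],"translation": [-0.357,-0.124,-0.0987],"grip": 0.0},{"rot": [0,0,82.5],"translation": [-0.357,-0.124,-0.0987],"grip": 0.0},{"rot": [0,0,82.5],"translation": [-0.357,-0.124,-0.0987],"grip": 0.0},{"rot": [0,0,82.5],"translation": [-0.357,-0.124,-0.0987],"grip": 0.0},{"rot": [0,0,82.5],"translation": [-0.357,-0.124,-0.0987],"grip": 0.0},{"rot": [0,0,82.5],"translation": [-0.357,-0.124,-0.0987],"grip": 0.0},{"rot": [0,0,82.5],"translation": [-0.357,-0.124,-0.0987],"grip": 0.0},{"rot": [0,0,82.5],"translation": [-0.357,-0.124,-0.0987],"grip": 0.0}]}}

```text
t: 2.8
eef_pos: [515.7, 335.3, 329.9]
tcp_rot: [-2.473, -1.938, 0.0]
ft_force: [0.5, 0.0, 0.2]
finger_gap: -0.006
grasp_force: 0.0
```

Run:
```python
from h import *
s=state();print(s['t'],s['eef_pos'],s['joint_pos'],to(516,335,330,-14,s))
C=cam('wrist',s);im=camera('wrist');np.save('wr.npy',im)
import pickle
for q in('rack','pad','twin'):
  for d in spot_point(q,'wrist')[:2]: print(q,d['uv'],d['conf'],onz(d['uv'],0 if q=='rack' else 8,C).round(1))
o=im.copy()
ms=[]
for q in('rack','pad'):
  for d in cut_out(q,'wrist')[:1]: print(q,np.round(d['extent']),d['conf']);ms.append(d['mask'])
v,e=fit(RACK,[(C,ms[0])],[505,287,-.24]);print('rack',v,e)
if len(ms)>1: print('pad',np.array(fit([box(90,48,8,10)],[(C,ms[1])],[514,318,-.24])[0]))
pickle.dump((C,ms,v),open('rack.pkl','wb'))
for p in RACK:
  q=proj(pose(p,*v),C).astype(int)
  for i,j in[(4,5),(5,7),(7,6),(6,4)]: cv2.line(o,tuple(map(int,q[i])),tuple(map(int,q[j])),(255,0,0),1)
cv2.imwrite('pics/w1.png',cv2.resize(o[:,:,::-1],(800,600)))
```

```text
2.8 [515.71936562 335.26407486 329.93967354] [-0.971821    0.37068189  0.45054405  1.4700736  -0.16286763  1.33810194
 -0.7518396 ] ([-0.0002, 0.0003, -0.0001], [-0.01, 0.0, 0.16], 'rows', np.float64(0.0))
rack [257.9, 179.8] 0.8 [502.8 290.4   0. ]
pad [265.9, 164.9] 0.7 [519.8 311.    8. ]
twin [260.2, 208.9] 0.59 [495.9 248.    8. ]
rack [260. 201. 120. 141.] 0.89
pad [267. 168.  59.  21.] 0.87
rack [ 5.06071253e+02  2.86084334e+02 -2.33960001e-01] 0.3860006027727547
pad [ 5.17599935e+02  3.07085165e+02 -1.99674792e-01]
```

View pics/w1.png

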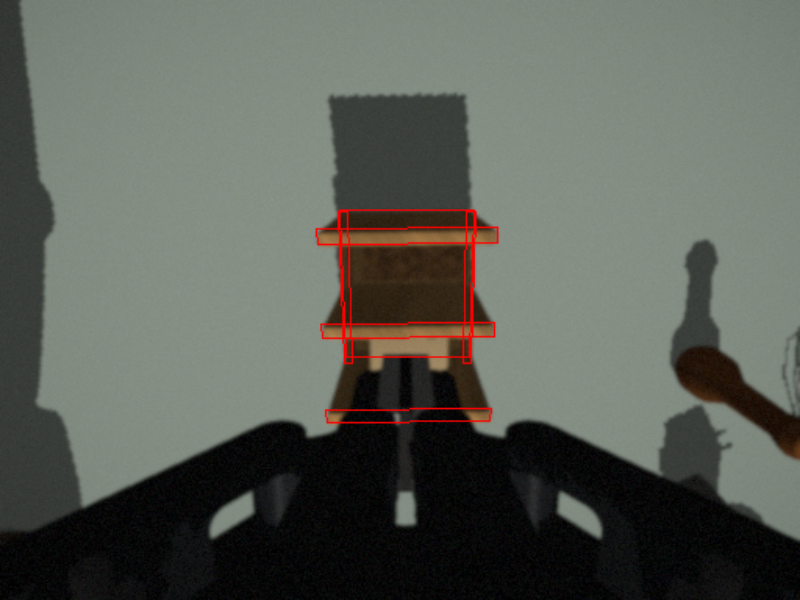

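The rack fit overlays the boards well (empty bay at enlarged rows 240–320, pad visible at (410,265)). Rack is at (506.1, 286.1), yaw −13.4°. The bay centre is about (513.7, 318.2). Next I look down into the carton.

Run:
```python
from h import *
print(to(533,-226,350,-77.3))
```

```text
([-0.5403, 0.1522, -0.02], [-0.01, -0.01, 63.32], 'rows', np.float64(11.2))
```

>>> {"api": "jog_arm", "payload": {"moves": [{"rot": [0,0,63.3],"translation": [-0.54,0.152,-0.02],"grip": 0.0},{"rot": [0,0,63.3],"translation": [-0.54,0.152,-0.02],"grip": 0.0},{"rot": [0,0,63.3],"translation": [-0.54,0.152,-0.02],"grip": 0.0},{"rot": [0,0,63.3],"translation": [-0.54,0.152,-0.02],"grip": 0.0},{"rot": [0,0,63.3],"translation": [-0.54,0.152,-0.02],"grip": 0.0},{"rot": [0,0,63.3],"translation": [-0.54,0.152,-0.02],"grip": 0.0},{"rot": [0,0,63.3],"translation": [-0.54,0.152,-0.02],"grip": 0.0},{"rot": [0,0,63.3],"translation": [-0.54,0.152,-0.02],"grip": 0.0},{"rot": [0,0,63.3],"translation": [-0.54,0.152,-0.02],"grip": 0.0},{"rot": [0,0,63.3],"translation": [-0.54,0.152,-0.02],"grip": 0.0},{"rot": [0,0,63.3],"translation": [-0.54,0.152,-0.02],"grip": 0.0},{"rot": [0,0,63.3],"translation": [-0.54,0.152,-0.02],"grip": 0.0}]}}

```text
t: 4.3
eef_pos: [530.6, -232.5, 350.7]
tcp_rot: [3.12, 0.334, 0.0]
ft_force: [0.2, -1.3, 0.6]
finger_gap: -0.001
grasp_force: 0.0
```

Run:
```python
from h import *
s=state();print(s['t'],s['eef_pos'],s['joint_pos'],to(533,-226,350,-77.3,s))
C=cam('wrist',s);im=camera('wrist')
for q in('carton','jar','flap_a_hinge','flap_b_hinge','flap_a_edge','flap_b_edge'):
  for d in spot_point(q,'wrist')[:2]: print(q,np.round(d['uv'],1),round(d['conf'],2),onz(d['uv'],{'c':0,'j':6,'f':134}[q[0]],C).round(1), onz(d['uv'],145,C).round(1))
ms=[]
for q in('carton','jar'):
  for d in cut_out(q,'wrist')[:2]: print(q,np.round(d['extent']),d['conf'],d['mask'].sum());ms.append(d['mask'])
v,e=fit(CART,[(C,ms[0])],[555,-221,.22]);print('carton',v,e)
o=im.copy()
for p in CART+[box(62,44,6,104)]:
  q=proj(pose(p,*v),C)
  for i,j in[(4,5),(5,7),(7,6),(6,4)]: cv2.line(o,tuple(map(int,q[i])),tuple(map(int,q[j])),(255,0,0),1)
cv2.imwrite('pics/w2.png',cv2.resize(o[:,:,::-1],(800,600)))
cv2.imwrite('pics/w2r.png',im[:,:,::-1])
```

```text
4.3 [ 530.60993597 -232.51484402  350.68030757] [-0.28929757  0.34841334  0.86591821  1.54450132 -0.26592496  1.37085713
 -0.75791135] ([0.0037, -0.0059, 0.0007], [0.19, 0.01, -0.47], 'rows', np.float64(0.1))
carton [254.5 126.1] 0.7 [ 559.8 -221.     0. ] [ 570.  -220.3  145. ]
carton [364.4  10. ] 0.57 [ 744.1 -335.1    0. ] [ 700.1 -300.8  145. ]
jar [240.  219.9] 0.68 [ 412.4 -229.     6. ] [ 464.3 -226.   145. ]
jar [251.4 129. ] 0.66 [ 555.2 -217.4    6. ] [ 566.4 -217.7  145. ]
flap_a_hinge [185.  141.4] 0.82 [ 537.  -149.4  134. ] [ 538.8 -151.5  145. ]
flap_b_hinge [322.6 133.4] 0.62 [ 577.3 -294.5  134. ] [ 577.8 -292.2  145. ]
flap_a_edge [231. 142.] 0.78 [ 547.  -198.7  134. ] [ 548.5 -199.4  145. ]
flap_b_edge [279.4 140.4] 0.62 [ 559.9 -250.2  134. ] [ 561.  -249.2  145. ]
flap_b_edge [254.3 125.8] 0.27 [ 569.5 -220.1  134. ] [ 570.3 -220.   145. ]
carton [254. 133. 150.  91.] 0.76 10363
carton [399.  28. 189.  49.] 0.74 6617
jar [249. 137.  39.  53.] 0.77 1904
jar [239. 232.  51.  58.] 0.56 1193
carton [ 5.59160079e+02 -2.21797293e+02  2.63506930e-01] 0.2543086010194999
```

View pics/w2.png

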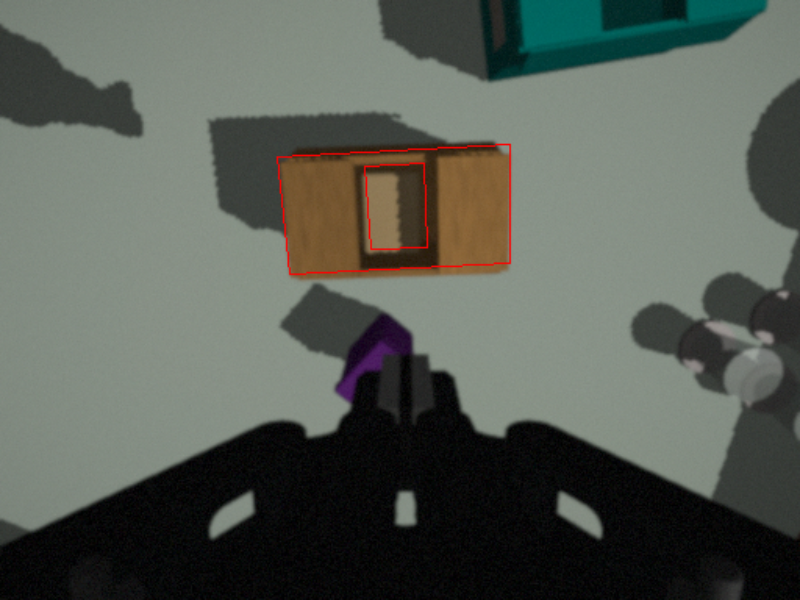

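>>> {"api": "jog_arm", "payload": {"moves": [{"rot": [0,0,0],"translation": [0,0,0.085],"grip": 0.0},{"rot": [0,0,0],"translation": [0,0,0.085],"grip": 0.0},{"rot": [0,0,0],"translation": [0,0,0.085],"grip": 0.0},{"rot": [0,0,0],"translation": [0,0,0.085],"grip": 0.0}]}}

```text
t: 5.15
eef_pos: [532.7, -225.3, 265.8]
tcp_rot: [3.122, 0.348, -0.001]
ft_force: [-0.0, 0.6, 1.2]
finger_gap: -0.004
grasp_force: 0.0
```

Run:
```python
from h import *
import pickle
s=state();print(s['t'],s['eef_pos'],s['dq'].round(3))
C=cam('wrist',s);im=camera('wrist');pickle.dump((C,im),open('c.pkl','wb'))
for q in('carton','jar','flap_a_hinge','flap_b_hinge','flap_a_edge','flap_b_edge'):
  for d in spot_point(q,'wrist')[:2]: print(q,np.round(d['uv'],1),round(d['conf'],2),onz(d['uv'],{'c':0,'j':6,'f':134}[q[0]],C).round(1), onz(d['uv'],150,C).round(1))
cv2.imwrite('pics/w3.png',cv2.resize(im[60:240,140:380,::-1],(800,600),interpolation=cv2.INTER_CUBIC))
```

```text
5.15 [ 532.70860999 -225.33689495  265.78247758] [ 0.002 -0.022  0.017 -0.041  0.003  0.004 -0.001]
jar [243.7 243.2] 0.67 [ 414.7 -231.5    6. ] [ 479.8 -224.3  150. ]
flap_a_hinge [170.8 158.4] 0.89 [ 535.1 -148.5  134. ] [ 538.7 -152.2  150. ]
flap_b_hinge [350. 150.] 0.63 [ 575.4 -294.7  134. ] [ 576.7 -289.9  150. ]
flap_a_edge [229.3 158.3] 0.94 [ 546.1 -196.9  134. ] [ 549.1 -197.8  150. ]
flap_a_edge [351.1 152.4] 0.52 [ 573.7 -296.2  134. ] [ 575.  -291.3  150. ]
flap_b_edge [293.9 156.7] 0.7 [ 559.5 -250.   134. ] [ 561.7 -247.8  150. ]
```

View pics/w3.png

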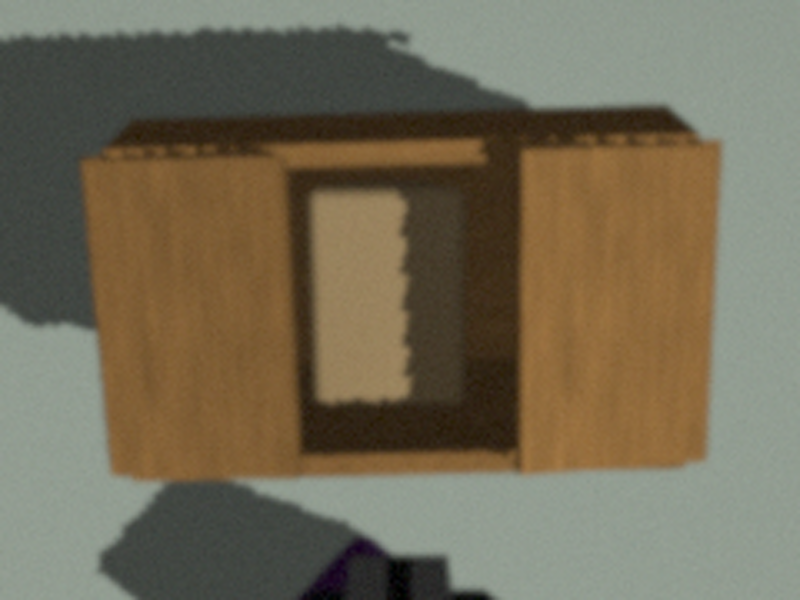

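The crop confirms the target: the beige jar top shows in the brown carton at crop (310–465, 188–405), with both flaps nearly shut on either side. I fit the pose from these corners.

```bash
cat >> h.py <<'E'
def flap(sg,th):
    # 4 top-surface corners: hinge -x,+x, free -x,+x
    f=lambda r,x:[x,sg*(77-r*np.cos(th)+2*-np.sin(th)*-1*-1*0),134+r*np.sin(th)+2*np.cos(th)]
    return np.array([f(0,-40),f(0,40),f(50,-40),f(50,40)])
E
python3 - <<'E'
from h import *
import pickle
C,im=pickle.load(open('c.pkl','rb'))
px=lambda L:np.array(L,float)/3.3333+[140,60]
# image up=+x carton ; order hinge -x,+x, free -x,+x
A=px([[112,474],[82,157],[300,475],[286,157]]);B=px([[706,462],[720,143],[520,470],[521,148]])
J=px([[315,405],[310,188],[465,403],[465,188]])
jl=np.array([[-31,22,104],[31,22,104],[-31,-22,104],[31,-22,104]])
def res(v):
    x,y,w,a,b,jx,jy,jw=v
    return np.r_[(proj(pose(flap(1,a),x,y,w),C)-A).ravel(),(proj(pose(flap(-1,b),x,y,w),C)-B).ravel(),(proj(pose(jl,jx,jy,jw),C)-J).ravel()]
r=least_squares(res,[556,-222,.25,.1,.1,556,-222,.25]);print(r.x.round(3));print(r.fun.reshape(-1,2).round(1).tolist())
v=r.x;print('inside carton: jar', (np.array([[np.cos(v[2]),np.sin(v[2])],[-np.sin(v[2]),np.cos(v[2])]])@(v[5:7]-v[:2])).round(1))
E
```

```text
[ 5.55731e+02 -2.22776e+02  2.45000e-01  1.28000e-01  1.64000e-01
  5.54180e+02 -2.18665e+02  2.30000e-01]
[[0.7, -0.2], [0.7, 0.4], [0.5, 0.4], [0.0, -1.0], [-0.8, -0.6], [-0.0, -0.0], [-0.7, 1.1], [-0.4, -0.0], [-0.5, 0.7], [-0.9, -0.5], [0.4, 0.9], [1.0, -0.9]]
inside carton: jar [-0.5  4.4]
```

```bash
cat >> h.py <<'E'
CX,CY,CW=555.7,-222.8,.245
def toc(x,y,z,s=None):
    p=pose([x,y,z],CX,CY,CW)[0];return to(*p,np.degrees(CW)-90,s)
E
python3 -c "
from h import *
print(toc(0,0,190))"
```

```text
([0.0228, 0.0019, 0.076], [0.04, -0.09, -1.37], 'rows', np.float64(1.6))
```

>>> {"api": "jog_arm", "payload": {"moves": [{"rot": [0,-0.1,-1.4],"translation": [0.0228,0.002,0.04],"grip": 0.0},{"rot": [0,-0.1,-1.4],"translation": [0.0228,0.002,0.076],"grip": 0.0},{"rot": [0,-0.1,-1.4],"translation": [0.0228,0.002,0.1],"grip": 0.0},{"rot": [0,-0.1,-1.4],"translation": [0.0228,0.002,0.13],"grip": 0.0},{"rot": [0,-0.1,-1.4],"translation": [0.0228,0.002,0.15],"grip": 0.0},{"rot": [0,-0.1,-1.4],"translation": [0.0228,0.002,0.15],"grip": 0.0},{"rot": [0,-0.1,-1.4],"translation": [0.0228,0.002,0.15],"grip": 0.0}]}}

```text
t: 6.2
eef_pos: [555.4, -223.1, 115.7]
tcp_rot: [3.117, 0.384, -0.002]
ft_force: [0.4, -0.2, 0.5]
finger_gap: 0.002
grasp_force: 0.0
```

```bash
python3 -c "
from h import *
print(toc(0,0,114),state()['ft_force'])"
```

```text
([0.0003, -0.0002, 0.0017], [0.02, 0.09, 0.01], 'rows', np.float64(0.0)) [ 0.44238189 -0.19741472  0.54984453]
```

>>> {"api": "jog_arm", "payload": {"moves": [{"rot": [0,0,0],"translation": [0,-0.011,0],"grip": 0.0},{"rot": [0,0,0],"translation": [0,-0.014,-0.001],"grip": 0.0},{"rot": [0,0,0],"translation": [0,-0.0155,-0.005],"grip": 0.0},{"rot": [0,0,0],"translation": [0,-0.017,-0.01],"grip": 0.0},{"rot": [0,0,0],"translation": [0,-0.019,-0.016],"grip": 0.0},{"rot": [0,0,0],"translation": [0,-0.022,-0.022],"grip": 0.0},{"rot": [0,0,0],"translation": [0,-0.026,-0.028],"grip": 0.0},{"rot": [0,0,0],"translation": [0,-0.031,-0.033],"grip": 0.0}]}}

```text
t: 7.0
eef_pos: [547.5, -192.4, 148.6]
tcp_rot: [3.118, 0.384, -0.003]
ft_force: [0.1, -0.7, 0.1]
finger_gap: -0.0
grasp_force: 0.4
```

Run:
```python
from h import *
s=state();print(toc(0,31,148,s))
im=camera('scene');Cs=cam('scene')
for a in(.13,.5,.9): print(a,proj(pose(flap(1,a),CX,CY,CW),Cs)[2:].round().tolist())
print([(d['uv'],d['conf']) for d in spot_point('flap_a_edge','scene')])
cv2.imwrite('pics/s1.png',cv2.resize(im[70:220,120:320,::-1],(800,600),interpolation=cv2.INTER_CUBIC))
```

```text
([0.0006, 0.0005, 0.0006], [-0.0, 0.1, 0.02], 'rows', np.float64(0.0))
0.13 [[219.0, 137.0], [202.0, 153.0]]
0.5 [[221.0, 132.0], [204.0, 148.0]]
0.9 [[225.0, 128.0], [208.0, 144.0]]
[([215.7, 138.5], 0.8), ([119.8, 162.4], 0.69), ([391.9, 285.7], 0.18)]
```

View pics/s1.png

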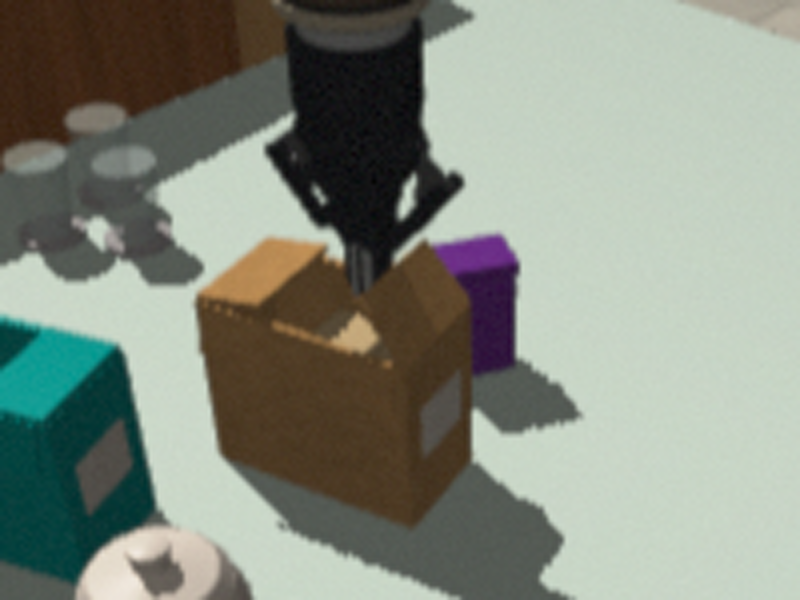

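Flap_a has risen to about 0.9 rad, with its edge at crop (425,245) resting against the fingers. I keep pushing outwards.

>>> {"api": "jog_arm", "payload": {"moves": [{"rot": [0,0,0],"translation": [0,-0.01,-0.004],"grip": 0.0},{"rot": [0,0,0],"translation": [0,-0.02,-0.006],"grip": 0.0},{"rot": [0,0,0],"translation": [0,-0.03,-0.006],"grip": 0.0},{"rot": [0,0,0],"translation": [0,-0.038,-0.006],"grip": 0.0},{"rot": [0,0,0],"translation": [0,-0.045,-0.005],"grip": 0.0},{"rot": [0,0,0],"translation": [0,-0.051,-0.003],"grip": 0.0},{"rot": [0,0,0],"translation": [0,-0.056,-0.002],"grip": 0.0},{"rot": [0,0,0],"translation": [0,-0.058,-0.001],"grip": 0.0},{"rot": [0,0,0],"translation": [0,-0.058,-0.001],"grip": 0.0},{"rot": [0,0,0],"translation": [0,-0.04,-0.03],"grip": 0.0},{"rot": [0,0,0],"translation": [0,0.0,-0.04],"grip": 0.0},{"rot": [0,0,0],"translation": [0,0.031,-0.04],"grip": 0.0}]}}

```text
t: 8.3
eef_pos: [556.5, -224.8, 190.0]
tcp_rot: [3.116, 0.385, 0.002]
ft_force: [1.1, -0.4, -0.6]
finger_gap: 0.005
grasp_force: 0.0
```

```bash
python3 -c "
from h import *
s=state();print(s['t'],s['ft_force'],toc(0,0,114))"
```

```text
8.3 [ 1.07174387 -0.43830155 -0.59968457] ([-0.0004, -0.0023, 0.076], [0.11, -0.06, 0.05], 'rows', np.float64(1.5))
```

>>> {"api": "jog_arm", "payload": {"moves": [{"rot": [0,0,0],"translation": [0,0,0.03],"grip": 0.0},{"rot": [0,0,0],"translation": [0,0,0.06],"grip": 0.0},{"rot": [0,0,0],"translation": [0,0,0.075],"grip": 0.0},{"rot": [0,0,0],"translation": [0,0.006,0.075],"grip": 0.0},{"rot": [0,0,0],"translation": [0,0.0125,0.075],"grip": 0.0},{"rot": [0,0,0],"translation": [0,0.0155,0.072],"grip": 0.0},{"rot": [0,0,0],"translation": [0,0.0165,0.068],"grip": 0.0},{"rot": [0,0,0],"translation": [0,0.018,0.063],"grip": 0.0},{"rot": [0,0,0],"translation": [0,0.02,0.058],"grip": 0.0},{"rot": [0,0,0],"translation": [0,0.023,0.052],"grip": 0.0},{"rot": [0,0,0],"translation": [0,0.027,0.046],"grip": 0.0},{"rot": [0,0,0],"translation": [0,0.032,0.041],"grip": 0.0}]}}

```text
t: 9.5
eef_pos: [563.5, -254.6, 148.1]
tcp_rot: [3.117, 0.384, -0.001]
ft_force: [0.1, 0.2, -1.0]
finger_gap: -0.005
grasp_force: 0.2
```

Run:
```python
from h import *
s=state();print(s['t'],s['ft_force'],toc(0,-32,149))
im=camera('scene')
cv2.imwrite('pics/s2.png',cv2.resize(im[70:220,120:320,::-1],(800,600),interpolation=cv2.INTER_CUBIC))
```

```text
9.5 [ 0.10284071  0.17444293 -1.03591342] ([0.0001, -0.0008, -0.0009], [0.06, 0.04, 0.02], 'rows', np.float64(0.0))
```

View pics/s2.png

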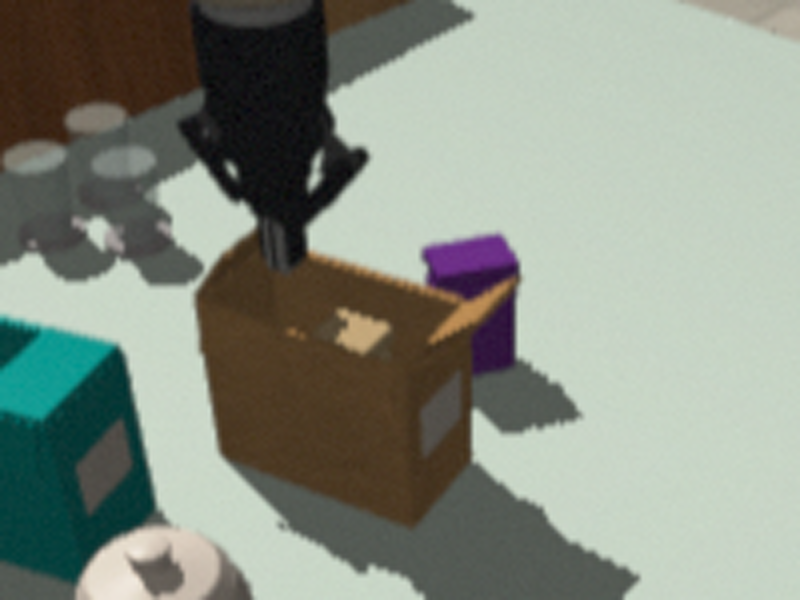

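Flap_a now leans well outwards (crop 430–520, 275–345) and flap_b is rising at (235,260). I push flap_b the rest of the way.

>>> {"api": "jog_arm", "payload": {"moves": [{"rot": [0,0,0],"translation": [0,0.01,-0.004],"grip": 0.0},{"rot": [0,0,0],"translation": [0,0.02,-0.006],"grip": 0.0},{"rot": [0,0,0],"translation": [0,0.03,-0.006],"grip": 0.0},{"rot": [0,0,0],"translation": [0,0.038,-0.006],"grip": 0.0},{"rot": [0,0,0],"translation": [0,0.045,-0.005],"grip": 0.0},{"rot": [0,0,0],"translation": [0,0.051,-0.003],"grip": 0.0},{"rot": [0,0,0],"translation": [0,0.056,-0.002],"grip": 0.0},{"rot": [0,0,0],"translation": [0,0.058,-0.001],"grip": 0.0},{"rot": [0,0,0],"translation": [0,0.058,-0.001],"grip": 0.0},{"rot": [0,0,0],"translation": [0,0.04,-0.03],"grip": 0.04},{"rot": [0,0,0],"translation": [0,0.0,-0.05],"grip": 0.08},{"rot": [0,0,0],"translation": [0,-0.036,-0.05],"grip": 0.085}]}}

```text
t: 10.75
eef_pos: [555.2, -219.0, 199.6]
tcp_rot: [3.116, 0.383, 0.004]
ft_force: [0.6, 0.3, -0.2]
finger_gap: 0.506
grasp_force: 0.0
```

Run:
```python
from h import *
s=state();print(s['t'],s['ft_force'],toc(-.5,4.4,190))
C=cam('wrist',s);im=camera('wrist');cv2.imwrite('pics/w4.png',im[:,:,::-1])
for q in ('jar',):
  for d in spot_point(q,'wrist')[:2]: print(q,np.round(d['uv'],1),round(d['conf'],2),onz(d['uv'],6,C).round(1))
  for d in cut_out(q,'wrist')[:2]:
    print(np.round(d['extent']),d['conf']);m=d['mask'];ys,xs=np.nonzero(m);r=cv2.minAreaRect(np.c_[xs,ys].astype(np.float32));print([onz(p,104,C).round(1)[:2].tolist() for p in cv2.boxPoints(r)],onz(r[0],104,C).round(1))
camera('scene');camera('top');Cs,Ct=cam('scene'),cam('top')
for c,K in(('scene',Cs),('top',Ct)):
  print(c,[(np.round(d['uv']),round(d['conf'],2)) for q in('flap_a_edge','flap_b_edge') for d in spot_point(q,c)])
  for sg in(1,-1): print(sg,[proj(pose([[0,sg*(77-50*np.cos(t)),134+50*np.sin(t)]],CX,CY,CW),K)[0].round().tolist() for t in(2,2.3,2.5,2.7)])
```

```text
10.75 [ 0.61450857  0.28494422 -0.1935482 ] ([-0.0009, -0.0006, 0.0096], [0.14, -0.12, -0.04], 'rows', np.float64(0.2))
jar [254.8 168. ] 0.93 [ 553.5 -215.8    6. ]
jar [241.  285.8] 0.56 [ 415.2 -233.4    6. ]
[241. 302.  72.  74.] 0.92
[[426.8, -203.8], [493.4, -196.9], [500.1, -253.7], [433.3, -264.4]] [ 464.4 -229.4  104. ]
[257. 190.  59.  83.] 0.76
[[520.4, -203.4], [581.4, -189.8], [591.6, -230.9], [531.3, -247.3]] [ 557.2 -217.6  104. ]
scene [(array([121., 160.]), 0.88), (array([393., 284.]), 0.59), (array([254., 318.]), 0.58), (array([242., 148.]), 0.56), (array([101., 156.]), 0.9), (array([167., 125.]), 0.57), (array([371., 265.]), 0.27)]
1 [[235.0, 140.0], [240.0, 144.0], [242.0, 147.0], [244.0, 151.0]]
-1 [[169.0, 120.0], [165.0, 121.0], [164.0, 123.0], [163.0, 125.0]]
top [(array([295., 213.]), 0.67), (array([370., 148.]), 0.64), (array([386., 144.]), 0.51)]
1 [[304.0, 210.0], [299.0, 212.0], [296.0, 213.0], [294.0, 213.0]]
-1 [[376.0, 197.0], [379.0, 196.0], [381.0, 196.0], [382.0, 197.0]]
```

>>> {"api": "jog_arm", "payload": {"moves": [{"rot": [0,0,0],"translation": [0,-0.0005,0.03],"grip": 0.08},{"rot": [0,0,0],"translation": [0,-0.0005,0.06],"grip": 0.08},{"rot": [0,0,0],"translation": [0,-0.0005,0.085],"grip": 0.08},{"rot": [0,0,0],"translation": [0,-0.0005,0.105],"grip": 0.08},{"rot": [0,0,0],"translation": [0,-0.0005,0.12],"grip": 0.08},{"rot": [0,0,0],"translation": [0,-0.0005,0.13],"grip": 0.08},{"rot": [0,0,0],"translation": [0,-0.0005,0.13],"grip": 0.08},{"rot": [0,0,0],"translation": [0,-0.0005,0.13],"grip": 0.08}]}}

```text
t: 12.0
eef_pos: [554.2, -219.2, 67.5]
tcp_rot: [3.117, 0.383, -0.002]
ft_force: [-0.1, -3.5, -1.0]
finger_gap: 0.938
grasp_force: 0.0
```

>>> {"api": "jog_arm", "payload": {"moves": [{"rot": [0,0,0],"translation": [0,0,0],"grip": 0.05},{"rot": [0,0,0],"translation": [0,0,0],"grip": 0.03},{"rot": [0,0,0],"translation": [0,0,0],"grip": 0.03},{"rot": [0,0,0],"translation": [0,0,0],"grip": 0.03},{"rot": [0,0,0],"translation": [0,0,0],"grip": 0.03},{"rot": [0,0,0],"translation": [0,0,0],"grip": 0.03},{"rot": [0,0,0],"translation": [0,0,0],"grip": 0.03}], "squeeze": 35}}

```text
t: 12.7
eef_pos: [554.3, -217.9, 67.6]
tcp_rot: [-3.118, -0.385, 0.001]
ft_force: [-1.6, 2.4, 6.2]
finger_gap: 0.513
grasp_force: 36.1
```

>>> {"api": "jog_arm", "payload": {"moves": [{"rot": [0,0,0],"translation": [0,0,-0.015],"grip": 0.03},{"rot": [0,0,0],"translation": [0,0,-0.04],"grip": 0.03},{"rot": [0,0,0],"translation": [0,0,-0.07],"grip": 0.03},{"rot": [0,0,0],"translation": [0,0,-0.1],"grip": 0.03},{"rot": [0,0,0],"translation": [0,0,-0.13],"grip": 0.03},{"rot": [0,0,0],"translation": [0,0,-0.16],"grip": 0.03},{"rot": [0,0,0],"translation": [0,0,-0.185],"grip": 0.03},{"rot": [0,0,0],"translation": [0,0,-0.195],"grip": 0.03},{"rot": [0,0,0],"translation": [0,0,-0.195],"grip": 0.03}]}}

```text
t: 13.6
eef_pos: [554.7, -218.6, 263.4]
tcp_rot: [3.117, 0.384, 0.001]
ft_force: [-0.1, 0.2, -2.6]
finger_gap: 0.512
grasp_force: 36.6
```

Run:
```python
from h import *
s=state();print(s['t'],s['ft_force'],s['finger_gap'],s['grasp_force'],to(480,50,262,-76,s))
im=camera('scene');cv2.imwrite('pics/s3.png',cv2.resize(im[50:220,110:337,::-1],(800,600),interpolation=cv2.INTER_CUBIC))
```

```text
13.6 [-0.05943652  0.18308424 -2.59595904] 0.5117651726800154 36.57168388366699 ([-0.0072, -0.2787, 0.0011], [0.05, -0.02, 0.06], 'rows', np.float64(5.6))
```

View pics/s3.png

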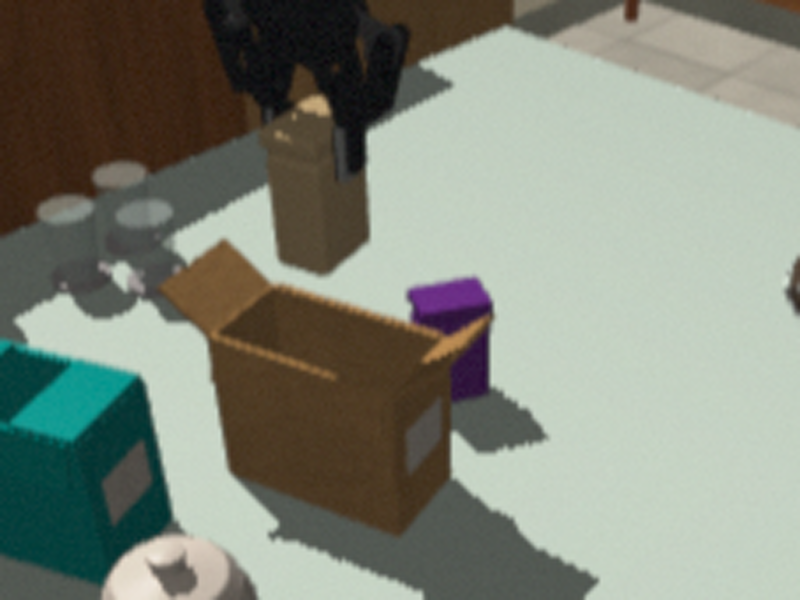

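The jar hangs upright from the gripper (crop 320,190), and both flaps lean outwards (at (215,285) and (465,335)). I carry it to the free shelf.

>>> {"api": "jog_arm", "payload": {"moves": [{"rot": [0,0,0],"translation": [-0.001,-0.02,0],"grip": 0.03},{"rot": [0,0,0],"translation": [-0.002,-0.06,0],"grip": 0.03},{"rot": [0,0,0],"translation": [-0.003,-0.1,0],"grip": 0.03},{"rot": [0,0,0],"translation": [-0.004,-0.14,0],"grip": 0.03},{"rot": [0,0,0],"translation": [-0.005,-0.18,0],"grip": 0.03},{"rot": [0,0,0],"translation": [-0.006,-0.22,0.02],"grip": 0.03},{"rot": [0,0,0],"translation": [-0.007,-0.255,0.05],"grip": 0.03},{"rot": [0,0,0],"translation": [-0.007,-0.275,0.09],"grip": 0.03},{"rot": [0,0,0],"translation": [-0.007,-0.279,0.13],"grip": 0.03},{"rot": [0,0,0],"translation": [-0.007,-0.279,0.165],"grip": 0.03},{"rot": [0,0,0],"translation": [-0.007,-0.279,0.185],"grip": 0.03},{"rot": [0,0,0],"translation": [-0.007,-0.279,0.192],"grip": 0.03}]}}

```text
t: 14.85
eef_pos: [476.7, 50.1, 67.0]
tcp_rot: [3.116, 0.384, -0.012]
ft_force: [-0.4, -0.3, -2.0]
finger_gap: 0.51
grasp_force: 36.5
```

>>> {"api": "jog_arm", "payload": {"moves": [{"rot": [0,0,0],"translation": [0,0,0.003],"grip": 0.03},{"rot": [0,0,0],"translation": [0,0,0.006],"grip": 0.03},{"rot": [0,0,0],"translation": [0,0,0.008],"grip": 0.03},{"rot": [0,0,0],"translation": [0,0,0.009],"grip": 0.03},{"rot": [0,0,0],"translation": [0,0,0.009],"grip": 0.03}]}}

```text
t: 15.35
eef_pos: [479.9, 50.7, 61.6]
tcp_rot: [-3.118, -0.385, 0.001]
ft_force: [0.1, -0.6, -0.3]
finger_gap: 0.508
grasp_force: 36.8
```

>>> {"api": "jog_arm", "payload": {"moves": [{"rot": [0,0,0],"translation": [0,0,0.001],"grip": 0.03},{"rot": [0,0,0],"translation": [0,0,0.001],"grip": 0.03}]}}

```text
t: 15.55
eef_pos: [479.9, 51.0, 61.4]
tcp_rot: [-3.117, -0.384, 0.0]
ft_force: [-5.4, 0.9, 18.2]
finger_gap: 0.512
grasp_force: 38.2
```

>>> {"api": "jog_arm", "payload": {"moves": [{"rot": [0,0,0],"translation": [0,0,0],"grip": 0.05},{"rot": [0,0,0],"translation": [0,0,0],"grip": 0.065},{"rot": [0,0,0],"translation": [0,0,0],"grip": 0.085},{"rot": [0,0,0],"translation": [0,0,0],"grip": 0.085},{"rot": [0,0,0],"translation": [0,0,0],"grip": 0.085},{"rot": [0,0,0],"translation": [0,0,-0.03],"grip": 0.085},{"rot": [0,0,0],"translation": [0,0,-0.07],"grip": 0.085},{"rot": [0,0,0],"translation": [0,0,-0.11],"grip": 0.085},{"rot": [0,0,0],"translation": [0,0,-0.15],"grip": 0.085},{"rot": [0,0,0],"translation": [0,0,-0.16],"grip": 0.085},{"rot": [0,0,0],"translation": [0,0,-0.16],"grip": 0.085}]}}

```text
t: 16.65
eef_pos: [480.5, 51.0, 221.2]
tcp_rot: [-3.117, -0.385, -0.002]
ft_force: [-0.2, 0.7, -0.0]
finger_gap: 0.993
grasp_force: 0.0
```

Run:
```python
from h import *
s=state();print(s['t'],s['eef_pos'],s['finger_gap'],s['joint_pos'].round(2))
C=cam('wrist',s);im=camera('wrist');cv2.imwrite('pics/w5.png',cv2.resize(im[:,:,::-1],(800,600)))
mk=[]
for d in spot_point('jar','wrist')[:2]: print(np.round(d['uv'],1),round(d['conf'],2),onz(d['uv'],0,C).round(1))
for d in cut_out('jar','wrist')[:2]:
    m=d['mask'];print(np.round(d['extent']),d['conf'],m.sum())
    if not mk: mk=[m]; print('wrist fit',fit([box(62,44,0,98)],[(C,m)],[480,51,.245]))
top=camera('top');Ct=cam('top')
for d in cut_out('jar','top')[:3]:
    print(np.round(d['extent']),d['conf'])
```

```text
16.65 [480.52613647  50.98479815 221.2309568 ] 0.9925260531234325 [-0.88  0.25  0.83  1.97 -0.22  1.01 -1.27]
[469.5 270.2] 0.97 [ 413.3 -234.1    0. ]
[258.2 164. ] 0.65 [478.6  51.2   0. ]
[259. 177.  53.  86.] 0.71 4139
wrist fit (array([4.80418436e+02, 5.09487555e+01, 2.50858274e-01]), np.float64(0.06531073446327684))
[478. 278.  68.  60.] 0.59 2497
[335. 261.  24.  27.] 0.68
[370. 201.  24.  28.] 0.27
```

View pics/w5.png

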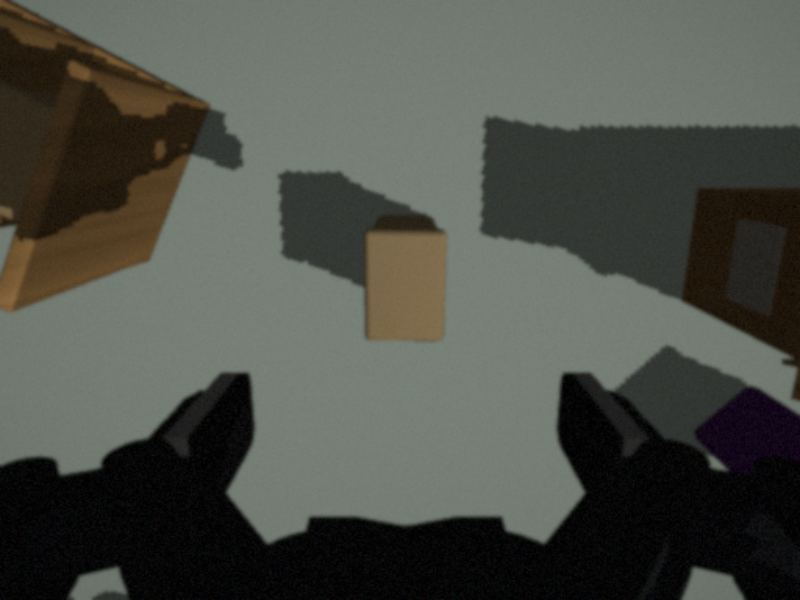

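The jar stands upright at (480.4, 51.0), yaw 14.2°, its top at enlarged (405,285). I rotate the gripper 90° to take the narrow sides.

>>> {"api": "jog_arm", "payload": {"moves": [{"rot": [0,0,-90.2],"translation": [0,0,0],"grip": 0.085},{"rot": [0,0,-90.2],"translation": [0,0,0],"grip": 0.085},{"rot": [0,0,-90.2],"translation": [0,0,0],"grip": 0.085},{"rot": [0,0,-90.2],"translation": [0,0,0],"grip": 0.085},{"rot": [0,0,-90.2],"translation": [0,0,0],"grip": 0.085},{"rot": [0,0,-90.2],"translation": [0,0,0],"grip": 0.085},{"rot": [0,0,-90.2],"translation": [0,0,0],"grip": 0.085},{"rot": [0,0,-90.2],"translation": [0,0,0],"grip": 0.085},{"rot": [0,0,-90.2],"translation": [0,0,0],"grip": 0.085},{"rot": [0,0,-90.2],"translation": [0,0,0],"grip": 0.085},{"rot": [0,0,-90.2],"translation": [0,0,0],"grip": 0.085},{"rot": [0,0,-90.2],"translation": [0,0,0],"grip": 0.085}]}}

```text
t: 18.1
eef_pos: [479.1, 50.3, 219.0]
tcp_rot: [-1.926, -2.479, 0.005]
ft_force: [0.3, 0.1, 0.4]
finger_gap: 0.995
grasp_force: 0.0
```

>>> {"api": "jog_arm", "payload": {"moves": [{"rot": [0,0,0],"translation": [0,0,0],"grip": 0.085},{"rot": [0,0,0],"translation": [0,0,0],"grip": 0.085},{"rot": [0,0,0],"translation": [0,0,0],"grip": 0.085}]}}

```text
t: 18.4
eef_pos: [479.5, 50.6, 219.8]
tcp_rot: [-1.929, -2.478, 0.003]
ft_force: [-0.1, -0.9, -0.4]
finger_gap: 0.995
grasp_force: 0.0
```

Run:
```python
from h import *
s=state();print(s['t'],s['eef_pos'],s['finger_gap'],s['joint_pos'].round(2),to(480.4,51,66,14.2,s))
C=cam('wrist',s);camera('wrist')
for d in cut_out('jar','wrist')[:2]:
    m=d['mask'];print(np.round(d['extent']),d['conf'],m.sum(),fit([box(62,44,0,98)],[(C,m)],[480,51,.245]))
```

```text
18.4 [479.54970633  50.63642222 219.81904192] 0.9954367370050641 [-0.63  0.22  0.5   1.96 -0.13  1.    0.18] ([0.0002, 0.0012, 0.1538], [-0.12, 0.0, -0.0], 'rows', np.float64(3.1))
[259. 175.  72.  63.] 0.9 4377 (array([4.80527898e+02, 5.15804133e+01, 2.11648246e-01]), np.float64(0.0988264360716492))
```

>>> {"api": "jog_arm", "payload": {"moves": [{"rot": [0,0,0],"translation": [0.0005,0.001,0.04],"grip": 0.085},{"rot": [0,0,0],"translation": [0.0005,0.001,0.08],"grip": 0.085},{"rot": [0,0,0],"translation": [0.0005,0.001,0.11],"grip": 0.085},{"rot": [0,0,0],"translation": [0.0005,0.001,0.135],"grip": 0.085},{"rot": [0,0,0],"translation": [0.0005,0.001,0.15],"grip": 0.085},{"rot": [0,0,0],"translation": [0.0005,0.001,0.154],"grip": 0.085},{"rot": [0,0,0],"translation": [0.0005,0.001,0.154],"grip": 0.085},{"rot": [0,0,0],"translation": [0.0005,0.001,0.154],"grip": 0.07},{"rot": [0,0,0],"translation": [0.0005,0.001,0.154],"grip": 0.06},{"rot": [0,0,0],"translation": [0.0005,0.001,0.154],"grip": 0.05},{"rot": [0,0,0],"translation": [0.0005,0.001,0.154],"grip": 0.05},{"rot": [0,0,0],"translation": [0.0005,0.001,0.154],"grip": 0.05}]}}

```text
t: 19.7
eef_pos: [480.8, 51.4, 67.1]
tcp_rot: [-1.928, -2.48, -0.0]
ft_force: [-1.7, -0.8, 6.6]
finger_gap: 0.722
grasp_force: 37.3
```

>>> {"api": "jog_arm", "payload": {"moves": [{"rot": [0,0,0],"translation": [0,0,0],"grip": 0.05},{"rot": [0,0,0],"translation": [0,0,0],"grip": 0.05}]}}

```text
t: 19.9
eef_pos: [480.8, 51.4, 67.1]
tcp_rot: [-1.928, -2.48, -0.0]
ft_force: [-1.7, -0.7, 6.0]
finger_gap: 0.721
grasp_force: 37.3
```

>>> {"api": "jog_arm", "payload": {"moves": [{"rot": [0,0,0],"translation": [0,0,-0.015],"grip": 0.05},{"rot": [0,0,0],"translation": [0,0,-0.045],"grip": 0.05},{"rot": [0,0,0],"translation": [0,0,-0.08],"grip": 0.05},{"rot": [0,0,0],"translation": [0,0,-0.115],"grip": 0.05},{"rot": [0,0,0],"translation": [0,0,-0.145],"grip": 0.05},{"rot": [0,0,0],"translation": [0,0,-0.165],"grip": 0.05},{"rot": [0,0,0],"translation": [0,0,-0.17],"grip": 0.05},{"rot": [0,0,0],"translation": [0,0,-0.17],"grip": 0.05}]}}

```text
t: 20.7
eef_pos: [480.7, 51.6, 236.5]
tcp_rot: [-1.928, -2.48, -0.0]
ft_force: [-0.3, 0.5, -1.8]
finger_gap: 0.723
grasp_force: 40.0
```

Run:
```python
from h import *
s=state();print(s['t'],s['finger_gap'],s['grasp_force'],s['ft_force'],to(513.7,318.2,237,-13.4,s))
```

```text
20.7 0.7226658074428682 39.99756038188934 [-0.26553914  0.48543278 -1.75876508] ([0.2502, 0.0978, -0.0004], [-0.02, -0.03, 27.68], 'rows', np.float64(5.4))
```

>>> {"api": "jog_arm", "payload": {"moves": [{"rot": [0,0,3],"translation": [0.025,0.01,0],"grip": 0.05},{"rot": [0,0,7],"translation": [0.06,0.024,0],"grip": 0.05},{"rot": [0,0,11],"translation": [0.1,0.039,0],"grip": 0.05},{"rot": [0,0,15.5],"translation": [0.14,0.055,0],"grip": 0.05},{"rot": [0,0,20],"translation": [0.18,0.07,0],"grip": 0.05},{"rot": [0,0,24],"translation": [0.215,0.084,0],"grip": 0.05},{"rot": [0,0,26.5],"translation": [0.24,0.094,0],"grip": 0.05},{"rot": [0,0,27.7],"translation": [0.25,0.098,0],"grip": 0.05},{"rot": [0,0,27.7],"translation": [0.25,0.098,0],"grip": 0.05},{"rot": [0,0,27.7],"translation": [0.25,0.098,0],"grip": 0.05},{"rot": [0,0,27.7],"translation": [0.25,0.098,0],"grip": 0.05}]}}

```text
t: 21.8
eef_pos: [513.9, 316.1, 235.3]
tcp_rot: [-2.467, -1.944, 0.004]
ft_force: [0.3, 0.7, -1.4]
finger_gap: 0.718
grasp_force: 39.9
```

Run:
```python
from h import *
s=state();print(s['t'],s['eef_pos'],s['finger_gap'],to(513.7,318.2,237,-13.4,s))
C=cam('wrist',s);im=camera('wrist')
v=[506.07,286.08,-.234];o=cv2.resize(im,(800,600))
for p in RACK+[box(62,44,170,268,0,33)]:
  q=proj(pose(p,*v),C)*1.5625
  for i,j in[(4,5),(5,7),(7,6),(6,4)]: cv2.line(o,tuple(map(int,q[i])),tuple(map(int,q[j])),(255,0,0),1)
cv2.imwrite('pics/w6.png',o[:,:,::-1])
```

```text
21.8 [513.91528597 316.11596626 235.33297756] 0.7179870841137856 ([0.002, -0.0007, -0.0017], [-0.11, 0.11, -0.11], 'rows', np.float64(0.1))
```

View pics/w6.png

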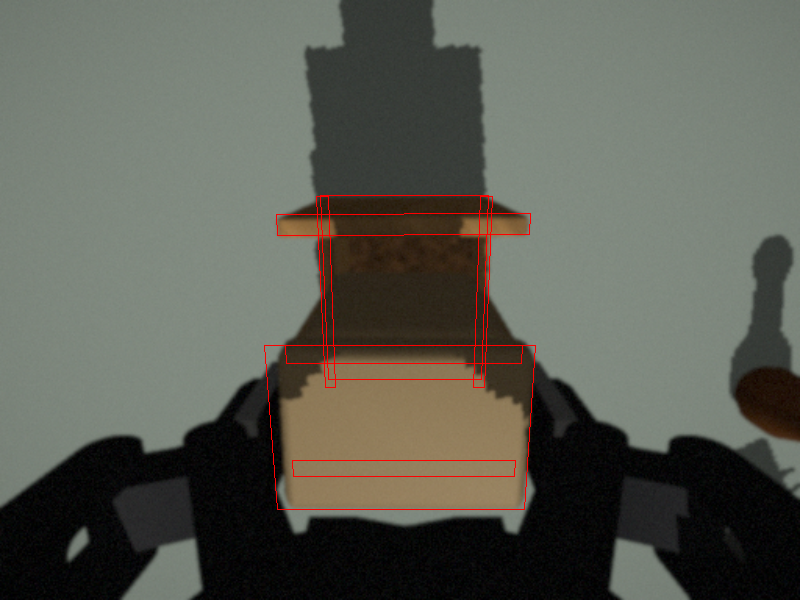

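The jar sits over the empty bay and the overlay matches the near board top at rows 214–236. The jar is upright and square to the rack. I descend, checking the offset before it enters.

>>> {"api": "jog_arm", "payload": {"moves": [{"rot": [0,0,0],"translation": [0.0,0,0.01],"grip": 0.05},{"rot": [0,0,0],"translation": [0.0,0,0.02],"grip": 0.05},{"rot": [0,0,0],"translation": [0.0,0,0.02],"grip": 0.05},{"rot": [0,0,0],"translation": [0.0,0,0.02],"grip": 0.05}]}}

```text
t: 22.25
eef_pos: [513.6, 317.5, 215.3]
tcp_rot: [-2.466, -1.946, 0.004]
ft_force: [0.2, -0.2, -1.9]
finger_gap: 0.717
grasp_force: 39.8
```

Run:
```python
from h import *
s=state();print(s['t'],s['eef_pos'],to(513.7,318.2,78,-13.4,s))
```

```text
22.25 [513.61401575 317.5251488  215.344672  ] ([0.0009, 0.0002, 0.1373], [-0.12, 0.09, -0.05], 'rows', np.float64(2.7))
```

>>> {"api": "jog_arm", "payload": {"moves": [{"rot": [0,0,0],"translation": [0.0005,0,0.01],"grip": 0.05},{"rot": [0,0,0],"translation": [0.0005,0,0.025],"grip": 0.05},{"rot": [0,0,0],"translation": [0.0005,0,0.04],"grip": 0.05},{"rot": [0,0,0],"translation": [0.0005,0,0.055],"grip": 0.05},{"rot": [0,0,0],"translation": [0.0005,0,0.07],"grip": 0.05},{"rot": [0,0,0],"translation": [0.0005,0,0.085],"grip": 0.05},{"rot": [0,0,0],"translation": [0.0005,0,0.1],"grip": 0.05},{"rot": [0,0,0],"translation": [0.0005,0,0.113],"grip": 0.05},{"rot": [0,0,0],"translation": [0.0005,0,0.123],"grip": 0.05},{"rot": [0,0,0],"translation": [0.0005,0,0.13],"grip": 0.05},{"rot": [0,0,0],"translation": [0.0005,0,0.132],"grip": 0.05},{"rot": [0,0,0],"translation": [0.0005,0,0.133],"grip": 0.05}]}}

```text
t: 23.45
eef_pos: [514.0, 318.3, 82.9]
tcp_rot: [-2.466, -1.946, 0.002]
ft_force: [0.6, -0.1, -2.0]
finger_gap: 0.721
grasp_force: 39.9
```

>>> {"api": "jog_arm", "payload": {"moves": [{"rot": [0,0,0],"translation": [0,0,0.001],"grip": 0.05},{"rot": [0,0,0],"translation": [0,0,0.002],"grip": 0.05},{"rot": [0,0,0],"translation": [0,0,0.002],"grip": 0.05}]}}

```text
t: 23.75
eef_pos: [513.9, 318.3, 81.1]
tcp_rot: [-2.465, -1.946, 0.002]
ft_force: [0.5, 1.2, -1.5]
finger_gap: 0.719
grasp_force: 39.9
```

Free descent with no side force. Feeling for the pad.

>>> {"api": "jog_arm", "payload": {"moves": [{"rot": [0,0,0],"translation": [0,0,0.001],"grip": 0.05},{"rot": [0,0,0],"translation": [0,0,0.002],"grip": 0.05},{"rot": [0,0,0],"translation": [0,0,0.003],"grip": 0.05},{"rot": [0,0,0],"translation": [0,0,0.003],"grip": 0.05}]}}

```text
t: 24.15
eef_pos: [513.7, 318.2, 77.7]
tcp_rot: [-2.465, -1.946, 0.003]
ft_force: [0.5, -0.1, -2.6]
finger_gap: 0.72
grasp_force: 39.9
```

>>> {"api": "jog_arm", "payload": {"moves": [{"rot": [0,0,0],"translation": [0,0,0.0007],"grip": 0.05},{"rot": [0,0,0],"translation": [0,0,0.0007],"grip": 0.05}]}}

```text
t: 24.35
eef_pos: [513.8, 318.3, 77.3]
tcp_rot: [-2.465, -1.946, 0.002]
ft_force: [-0.8, -0.9, -0.1]
finger_gap: 0.721
grasp_force: 40.1
```

>>> {"api": "jog_arm", "payload": {"moves": [{"rot": [0,0,0],"translation": [0,0,0.0005],"grip": 0.05},{"rot": [0,0,0],"translation": [0,0,0.0005],"grip": 0.05}]}}

```text
t: 24.55
eef_pos: [513.8, 318.3, 77.3]
tcp_rot: [-2.465, -1.946, 0.002]
ft_force: [-3.1, -0.9, 5.4]
finger_gap: 0.719
grasp_force: 40.7
```

Contact at 5 N. Opening gently and withdrawing.

>>> {"api": "jog_arm", "payload": {"moves": [{"rot": [0,0,0],"translation": [0,0,0],"grip": 0.066},{"rot": [0,0,0],"translation": [0,0,0],"grip": 0.074},{"rot": [0,0,0],"translation": [0,0,0],"grip": 0.08},{"rot": [0,0,0],"translation": [0,0,0],"grip": 0.08},{"rot": [0,0,0],"translation": [0,0,0],"grip": 0.08},{"rot": [0,0,0],"translation": [0,0,-0.015],"grip": 0.08},{"rot": [0,0,0],"translation": [0,0,-0.04],"grip": 0.08},{"rot": [0,0,0],"translation": [0,0,-0.08],"grip": 0.08},{"rot": [0,0,0],"translation": [0,0,-0.12],"grip": 0.08},{"rot": [0,0,0],"translation": [0,0,-0.16],"grip": 0.08},{"rot": [0,0,0],"translation": [0,0,-0.2],"grip": 0.08},{"rot": [0,0,0],"translation": [0,0,-0.2],"grip": 0.08}]}}

```text
t: 25.75
eef_pos: [516.8, 319.0, 283.7]
tcp_rot: [-2.466, -1.945, -0.014]
ft_force: [0.5, -0.7, 0.2]
finger_gap: 0.939
grasp_force: 0.0
```

Run:
```python
from h import *
s=state();print(s['t'],s['eef_pos'],s['ft_force'])
im=camera('scene')
o=np.vstack([cv2.resize(im[190:330,320:480],(400,350)),]);p=cv2.resize(im[90:330,70:345],(400,350))
cv2.imwrite('pics/f.png',np.hstack([o,p])[:,:,::-1])
```

```text
25.75 [516.7954941  319.01383675 283.70410687] [ 0.46937616 -0.71678312  0.19479606]
```

View pics/f.png

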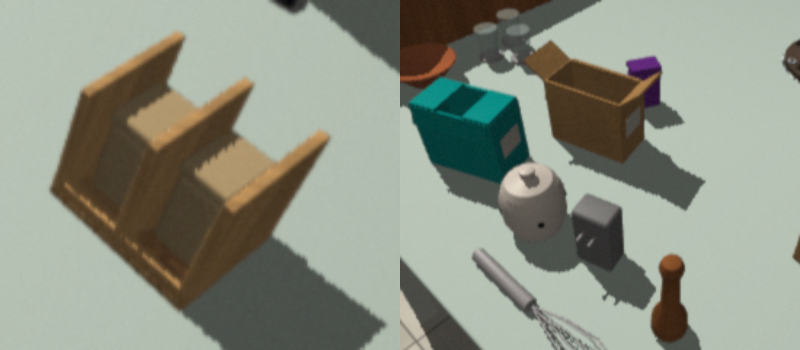

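The picture shows the jar upright in its bay at (235,180) beside the twin at (160,120). Both flaps are still open (right half, (545,60) and (645,85)), the bystanders are in place and the gripper is clear. Handing in.

```bash
python3 -c "
from rig import *
print(job_done())"
```

```text
the job is handed in; nothing more can be done
None
```

The job is handed in at about 26 s: both carton flaps lean well outwards, the beige jar stands upright in the empty rack bay beside its twin, and the last picture shows the timer, garlic keeper and pestle in place.

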